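Pack one set of brass cabinet fittings

ROBOT

A 7-joint arm with a two-finger parallel gripper is mounted at the origin on the work surface. World frame = base frame: x ahead of the robot, y to its left, z up, the work surface at z = 0. Lengths are in mm, angles in rad, forces in N, time in s.
With the tool pointing down it reaches from about 425 to 925 mm from the base axis. Payload 6.8 kg.
Tool frame: the origin (TCP) lies at the centre of the arm's flange, where the gripper is bolted on; the fingertips stand 182 mm ahead of it and the grasp point (between the pads) lies 163 mm ahead of it; z points along the fingers, y is the line along which they close (so a half turn about z gives the same grasp; the last joint's range is limited). The gripper opens to 88 mm and grips with 3 to 60 N. Pads are 20 mm wide; open, the fingers measure 115 mm over their backs; the gripper's body (75 mm by 178 mm) begins 61 mm behind the grasp point.
Start: joints at [-1.371, 0.477, 0.022, 1.555, -0.011, 1.109, -0.083], TCP at [204.498, 643.291, 404.664] pointing down, gripper open.
Joint ranges: [-2.96, 2.96], [-0.34, 2.1], [-1.41, 1.46], [0.24, 2.44], [-1.37, 4.51], [0.17, 1.92], [-2.96, 2.96]. Speed limits (rad/s): [2.39, 2.39, 3.14, 3.14, 3.14, 3.14, 3.14].

INTERFACE

Orientations are given as a 3x3 rotation matrix whose columns are the frame's x, y, z axes.
In Python, from plant import arm gives the robot as it stands.
- The arm moves only by the tool tcp_steps, called after ">>>" by a JSON object that holds its "name" and its "arguments". Schema: {"type":"object","properties":{"offsets":{"type":"array","items":{"type":"object","properties":{"x":{"type":"number"},"y":{"type":"number"},"z":{"type":"number"},"wx":{"type":"number"},"wy":{"type":"number"},"wz":{"type":"number"},"aperture":{"type":"number"}},"additionalProperties":false,"required":["aperture"]},"minItems":1,"maxItems":12},"clamp_n":{"type":"number"},"only":{"type":"string"},"quiet":{"type":"boolean"},"lines":{"type":"string"}},"required":["offsets"],"additionalProperties":false}. offsets is a list of rows, 1 to 12 of them, each an object with the fields x, y, z (the shift in cm), wx, wy, wz (a rotation vector in units of 0.2 rad), aperture (the finger opening in mm); a field left out counts as zero (the opening has to be given); each row is the pose to reach, as a shift and turn from the pose commanded when the call began, along the tool's axes at that moment; what a row does not reach only later rows make up. A row lasts 1/12 s, in which the tool goes at most 41.7 mm and 0.125 rad, less where a joint would pass 70% of its speed; a pose out of reach is approached as far as the arm can. The fingers move at their own pace and stop on an object; clamp_n is the grip in N (left out, the last holds). Time passes only in rows, so rows that do not move let the fingers close. The tool returns the time, the measured TCP pose, the force, the opening and the grip force at its end. only (a regular expression) keeps the lines of the reply that match it, lines (a string "A,B") keeps lines A to B, and quiet returns only ok. Input that does not fit is refused with a message, and nothing moves.
- arm.sense(): the state, without advancing time (a new reading comes with each control period).
- arm.grab_frame(name): name is "side" or "top"; returns a dict with "frame" (420x560x3 uint8, red, green, blue), "mtx" (3x3 intrinsics, pixels), "distortion" ([k1, k2, p1, p2, k3] as OpenCV has them; the pictures are not rectified), "world_to_cam" (4x4, takes a point from world to camera coordinates). Camera axes: x right, y down, z forward; pixel columns grow to the right and rows downward; lengths in mm; the calibration is good to about 2 mm. A picture is of the moment at which its call begins. There is no depth.
- arm.job_done(): hands the job in; it is judged then, once.
The state is a dict: "t": time; "joint_pos": joint angles; "qd": joint speeds; "effort": joint torques, N m; "ee_pos": TCP position; "ee_rot": TCP orientation; "force": force on the tool from outside, world axes, zero at the start; "torque": the same for the moment, N m; "opening": finger opening in mm; "gripper_force": force on a finger pad.
Only numpy, scipy, OpenCV 4.12 (cv2) and the standard library are available. Lean on these libraries where they do the work, as an engineer would, in place of code of your own. Each camera call takes 0.05 s, during which the arm holds its last target. There are 200 camera calls.

TASK

Pack one set of brass fittings into the tray: the big flower knob in the large round pocket, the small flower knob in the small round pocket, the square knob in the square pocket and the bar handle in the oblong pocket, each upright and lying flat on its pocket's floor. The knob on the plain round disc and the long plate without a bar are not part of the set: leave them where they lie, and do not disturb the bottle, the pen cup or the stapler.

Things in the scene. Friction and masses are not known exactly. Their poses are not given: they have to be found in the camera images.
- tray: Fixed packing tray, blue rim, grey insert, 224 (x) x 178 (y) mm, 19 high, any yaw. Origin: centre of underside. Four open pockets with pale floors 8 mm above the underside, walls to 18 mm. Centres in tray frame, mm: large round, 84 across, (-44,-33.5); small round, 58 across, (67,46.5); square 68 x 68 along the axes, (52,-33.5); oblong 122 (x) x 50 (y), (-35,46.5).
- big_flower_knob: Brass cabinet knob on a four-petalled flower backplate 62 mm across, 5 mm thick; grip is an upright round knob 26 mm across from z = 10 to 32 mm, straight-sided to z = 28, above a thinner neck. About 0.13 kg. Belongs in the large round pocket. Origin: centre of the underside of its backplate; z up. Starts on a fixed brown board with white paper on it, 6 mm thick.
- small_flower_knob: Smaller brass knob on a four-petalled flower backplate 38 mm across, 5 mm thick; round grip 20 mm across from z = 10 to 32 mm, straight-sided to z = 28. About 0.06 kg. Belongs in the small round pocket. Origin: centre of the underside of its backplate; z up. Starts on a fixed brown board with white paper on it, 6 mm thick.
- square_knob: Brass knob with a square backplate 44 x 44 mm, 5 mm thick, and a square grip 20 x 20 mm from z = 10 to 32 mm, all sides along its x and y. About 0.10 kg. Belongs in the square pocket. Origin: centre of the underside of its backplate; z up. Starts on a fixed brown board with white paper on it, 6 mm thick.
- bar_pull: Brass bar handle on an oblong round-ended backplate 100 mm long (its x) by 28 mm wide, 5 mm thick; the bar is 80 mm long (x), 12 mm wide (y), from z = 18 to 32 mm, on two 10 mm posts at x = +-28 mm. About 0.13 kg. Belongs in the oblong pocket. Origin: centre of the underside of its backplate; z up. Starts on a fixed brown board with white paper on it, 6 mm thick.
- plain_disc_knob: Look-alike to be left: the same 26 mm round knob, but on a plain round disc backplate 62 mm across without petals; 32 mm high. Origin: centre of the underside of its backplate; z up. Starts on a fixed brown board with white paper on it, 6 mm thick.
- bare_long_plate: Look-alike to be left: an oblong round-ended brass backplate 100 x 28 x 5 mm with two dark screw holes and no bar on it. x along its length. Origin: centre of the underside of its backplate; z up. Starts on a fixed brown board with white paper on it, 6 mm thick.
- water_bottle: Bystander: clear water bottle with a red cap, 64 mm across, 200 mm high. Origin: centre of its underside.
- pen_cup: Bystander: orange cup with three pens, 80 mm across, about 140 mm high. Origin: centre of its underside.
- stapler: Bystander: black stapler lying on the bench, 130 mm long (its y), 35 mm wide, 44 mm high. Origin: centre of its underside.
Not all that is in view belongs to the job. Leave any red look-alike of the plain_disc_knob alone. Leave any purple look-alike of the bar_pull alone.

How it is judged (in metres and radians):
At the end, for the whole second after the job is handed in: Each fitting rests released in its own pocket: origin within 16 mm of the pocket centre along each tray axis and 3 mm of its floor height, tilt under 0.1 rad. Disc knob and bare plate moved under 30 mm, still flat; bottle, cup and stapler moved under 40 mm, upright (x of big_flower_knob in the frame of tray between -0.06 and -0.028 m and y of big_flower_knob in the frame of tray between -0.0495 and -0.0175 m and z of big_flower_knob in the frame of tray between 0.005 and 0.011 m and angle between each of big_flower_knob, small_flower_knob, square_knob, bar_pull's own z axis and vertical below 0.1 rad and linear speed of each of big_flower_knob, small_flower_knob, square_knob, bar_pull below 0.02 m/s and angular speed of each of big_flower_knob, small_flower_knob, square_knob, bar_pull below 0.2 rad/s and x of small_flower_knob in the frame of tray between 0.051 and 0.083 m and y of small_flower_knob in the frame of tray between 0.0305 and 0.0625 m and z of small_flower_knob in the frame of tray between 0.005 and 0.011 m and x of square_knob in the frame of tray between 0.036 and 0.068 m and y of square_knob in the frame of tray between -0.0495 and -0.0175 m and z of square_knob in the frame of tray between 0.005 and 0.011 m and x of bar_pull in the frame of tray between -0.051 and -0.019 m and y of bar_pull in the frame of tray between 0.0305 and 0.0625 m and z of bar_pull in the frame of tray between 0.005 and 0.011 m and distance of each of plain_disc_knob, bare_long_plate from where it was at the start of the episode below 0.03 m and angle between each of plain_disc_knob, bare_long_plate's own z axis and vertical below 0.15 rad and distance of each of water_bottle, pen_cup, stapler from where it was at the start of the episode below 0.04 m and angle between each of water_bottle, pen_cup, stapler's own z axis and vertical below 0.2 rad); the robot touches nothing.
It fails at once if a bystander is pushed away or knocked over (distance of any of water_bottle, pen_cup, stapler from where it was at the start of the episode above 0.04 m or angle between any of water_bottle, pen_cup, stapler's own z axis and vertical above 0.3 rad).
It fails at once if a look-alike is moved away (distance of any of plain_disc_knob, bare_long_plate from where it was at the start of the episode above 0.03 m).
It also fails if it takes over 93 s, if anything falls off the work surface, if the arm or the gripper's body presses on something with over 40 N, if the wrist force passes 120 N, or if a joint passes its speed limit or range.

## Working session

There is one attempt and no reset: what is moved stays moved. The work goes in short steps, Python scripts to look and compute and a tool call to move; the robot and the scene stay as the last step left them, time stands still between calls to the robot, and variables do not carry over. Pictures are saved under pics/ and viewed, at most 14 in all, crops included, and the job is handed in when it is done.

```bash
ls; mkdir -p pics
```

Run:
```python
from plant import arm
import cv2,numpy as np
np.set_printoptions(precision=3,suppress=True)
for n in("top","side"):
    f=arm.grab_frame(n); cv2.imwrite(f"pics/{n}0.png",f["frame"][:,:,::-1]); print(n,f["mtx"],f["distortion"],f["world_to_cam"])
s=arm.sense();print(s)
```

```text
pics
top [[527.281   0.    276.587]
 [  0.    527.281 209.597]
 [  0.      0.      1.   ]] [-0.102  0.     0.     0.     0.   ] [[   0.012   -1.       0.017  -14.284]
 [  -0.992   -0.015   -0.129  531.633]
 [   0.129   -0.015   -0.992 1493.498]
 [   0.       0.       0.       1.   ]]
side [[545.131   0.    291.912]
 [  0.    545.131 213.703]
 [  0.      0.      1.   ]] [-0.01  0.    0.    0.    0.  ] [[  -0.999   -0.032   -0.018  530.53 ]
 [  -0.011    0.732   -0.681   36.315]
 [   0.035   -0.681   -0.732 1588.681]
 [   0.       0.       0.       1.   ]]
{'t': 0.1, 'joint_pos': array([-1.371,  0.478,  0.022,  1.556, -0.011,  1.109, -0.083]), 'qd': array([ 0.001, -0.001, -0.   , -0.003,  0.   ,  0.001,  0.001]), 'effort': array([  0.004, -58.409,   1.54 , -27.331,  -0.054,   0.013,   0.   ]), 'ee_pos': array([204.438, 643.042, 403.781]), 'ee_rot': array([[-0.953,  0.303, -0.   ],
       [ 0.303,  0.953, -0.002],
       [-0.   , -0.002, -1.   ]]), 'force': array([ 0.537, -0.023, -0.434]), 'torque': array([ 0.005,  0.034, -0.035]), 'gripper_force': 0.0, 'opening': 88.06564729106496}
```

View pictures.

View pics/top0.png

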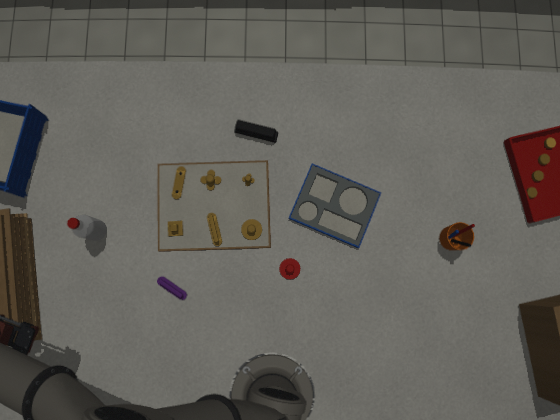

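View pics/side0.png

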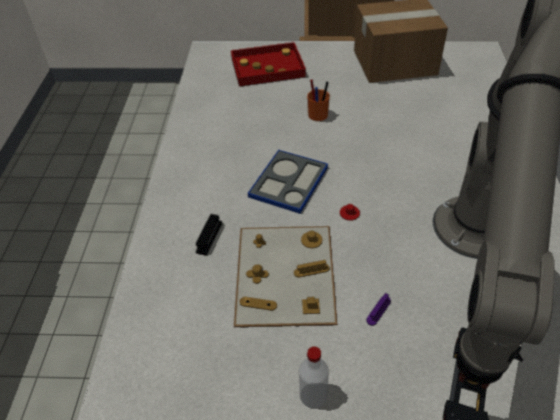

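Run:
```python
import cv2,numpy as np
a=cv2.imread('pics/top0.png')[155:255,152:272]; b=cv2.imread('pics/side0.png')[222:330,230:340]
a=cv2.resize(a,None,fx=3.3,fy=5.5,interpolation=cv2.INTER_CUBIC) if 0 else cv2.resize(a,(400,333),interpolation=cv2.INTER_CUBIC)
b=cv2.resize(b,(400,393),interpolation=cv2.INTER_CUBIC)
o=np.zeros((400,800,3),np.uint8);o[:333,:400]=a;o[:393,400:]=b
o=np.clip(o*1.4,0,255).astype(np.uint8)
cv2.imwrite('pics/crop0.png',o)
for n in('top','side'):
    im=cv2.imread(f'pics/{n}0.png'); h=cv2.cvtColor(im,cv2.COLOR_BGR2HSV)
    m=cv2.inRange(h,(8,90,60),(32,255,255))
    k,l,st,c=cv2.connectedComponentsWithStats(m)
    print(n,[(st[i].tolist(),c[i].round(1).tolist()) for i in range(1,k) if st[i,4]>20])
    m=cv2.inRange(h,(100,80,40),(125,255,255))
    k,l,st,c=cv2.connectedComponentsWithStats(m)
    print(n,'blue',[(st[i].tolist(),c[i].round(1).tolist()) for i in range(1,k) if st[i,4]>20])
```

```text
top [([546, 137, 10, 11, 88], [550.6, 142.0]), ([539, 154, 11, 11, 88], [544.5, 158.4]), ([221, 161, 27, 2, 28], [234.5, 162.0]), ([158, 161, 113, 90, 412], [220.5, 222.6]), ([187, 163, 27, 1, 27], [200.0, 163.0]), ([172, 166, 14, 33, 276], [178.4, 182.4]), ([201, 170, 20, 14, 175], [210.4, 177.6]), ([533, 170, 11, 11, 89], [538.4, 174.9]), ([242, 174, 13, 9, 62], [247.9, 178.2]), ([207, 185, 8, 5, 30], [210.3, 187.1]), ([527, 187, 11, 11, 89], [531.9, 192.0]), ([0, 209, 18, 113, 1165], [6.8, 269.1]), ([207, 213, 15, 33, 296], [214.0, 228.5]), ([15, 214, 21, 112, 322], [28.8, 267.6]), ([241, 219, 21, 21, 332], [251.2, 229.0]), ([168, 221, 15, 15, 197], [174.9, 227.7]), ([441, 222, 33, 28, 308], [456.9, 236.1]), ([553, 305, 7, 31, 109], [557.3, 316.3])]
top blue [([0, 100, 48, 97, 2194], [22.9, 146.5]), ([289, 163, 92, 85, 464], [332.5, 207.8]), ([449, 230, 10, 8, 31], [453.6, 233.5])]
side [([300, 0, 57, 41, 374], [319.4, 29.8]), ([357, 0, 75, 16, 799], [392.1, 6.4]), ([367, 16, 80, 20, 997], [405.8, 25.7]), ([281, 47, 10, 8, 57], [285.4, 50.4]), ([240, 58, 8, 8, 51], [243.4, 61.3]), ([252, 62, 9, 7, 40], [255.8, 64.4]), ([265, 65, 8, 8, 42], [268.5, 67.7]), ([307, 90, 23, 31, 486], [317.9, 106.4]), ([301, 231, 21, 17, 250], [311.1, 239.3]), ([254, 234, 12, 13, 68], [258.1, 240.6]), ([294, 260, 36, 17, 282], [310.7, 268.2]), ([246, 265, 23, 18, 192], [256.1, 273.3]), ([240, 297, 37, 13, 324], [257.8, 303.0]), ([302, 297, 18, 17, 222], [310.3, 305.5]), ([235, 322, 102, 5, 149], [286.8, 324.3]), ([476, 399, 3, 12, 25], [477.2, 404.6])]
side blue [([248, 150, 80, 63, 525], [287.6, 193.0])]
```

View pics/crop0.png

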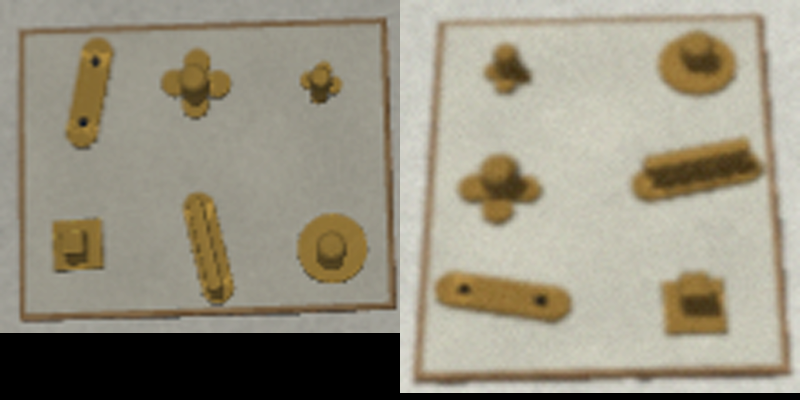

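Candidates, top-view pixels:
- Big flower knob: (210,178). It has four petals, unlike the disc knob at (252,229).
- Small flower knob: (248,179).
- Square knob: (175,228).
- Bar pull: (214,229). It has a bar on posts, unlike the bare plate with two holes at (179,182).
- Red knob at (290,268) and purple bar at (172,288): leave alone.

The crop confirms this. Next I measure.

Create h.py:
```python
import cv2,numpy as np
from plant import arm
np.set_printoptions(precision=1,suppress=True)
def ray(f,p):
    u=cv2.undistortPoints(np.array([[p]],float),f["mtx"],np.array(f["distortion"]))[0,0]
    W=np.array(f["world_to_cam"]);R=W[:3,:3]
    return -R.T@W[:3,3],R.T@np.r_[u,1]
def onplane(f,p,z):
    c,d=ray(f,p);return c+d*(z-c[2])/d[2]
def tri(fa,pa,fb,pb):
    a,d=ray(fa,pa);b,e=ray(fb,pb)
    s=np.linalg.lstsq(np.c_[d,-e],b-a,rcond=None)[0]
    P,Q=a+s[0]*d,b+s[1]*e
    return (P+Q)/2,np.linalg.norm(P-Q)
```

Create m.py:
```python
from h import *
F={n:arm.grab_frame(n) for n in("top","side")}
box={'top':dict(big=(211,180),small=(248,179),sq=(175,228),bar=(214,229)),'side':dict(big=(257,272),small=(259,241),sq=(311,304),bar=(312,269))}
rows=[]
for n,f in F.items():
    im=f["frame"][:,:,::-1].copy();h=cv2.cvtColor(im,cv2.COLOR_BGR2HSV)
    m=cv2.inRange(h,(5,90,25),(35,255,255))
    r=[]
    for k,(x,y) in box[n].items():
        w=20 if k=='bar' else 16
        s=m[y-w:y+w,x-w:x+w];ys,xs=np.nonzero(s);xs=xs+x-w;ys=ys+y-w
        bb=np.array([(xs.min()+xs.max())/2,(ys.min()+ys.max())/2])
        print(n,k,len(xs),'bbox',xs.min(),xs.max(),ys.min(),ys.max(),'plate',onplane(f,bb,11),'cen',onplane(f,(xs.mean(),ys.mean()),11))
        rc=cv2.minAreaRect(np.c_[xs,ys].astype(np.float32));c=cv2.boxPoints(rc)
        if k in('bar','sq'): print('   rect',np.array([onplane(f,q,11)[:2] for q in c]).tolist())
        t=cv2.resize(im[y-20:y+20,x-20:x+20],(200,200),interpolation=cv2.INTER_CUBIC)
        r.append(np.clip(t*1.5,0,255).astype(np.uint8))
    rows.append(np.hstack(r))
    b=cv2.inRange(h,(100,80,40),(125,255,255))
    lo=(285,160) if n=='top' else (245,147); b2=np.zeros_like(b);b2[lo[1]:lo[1]+95,lo[0]:lo[0]+100]=b[lo[1]:lo[1]+95,lo[0]:lo[0]+100]
    hull=cv2.convexHull(np.argwhere(b2)[:,::-1].astype(np.int32))
    pl=np.array([onplane(f,q[0],19)[:2] for q in hull.astype(float)]).astype(np.float32)
    print(n,'tray rect z19',cv2.minAreaRect(pl))
    g=cv2.inRange(h[:,:,2],150,255)&cv2.inRange(h[:,:,1],0,40)
    reg=np.zeros_like(g);cv2.fillConvexPoly(reg,hull,255);g&=cv2.erode(reg,np.ones((7,7)))
    v=h[:,:,2][reg>0];print(np.percentile(v,[10,30,50,70,90]))
    t=cv2.threshold(v.reshape(-1,1),0,255,cv2.THRESH_OTSU)[0];g=((h[:,:,2]>t)*255).astype(np.uint8)&cv2.erode(reg,np.ones((5,5)))
    K,l,st,c=cv2.connectedComponentsWithStats(g,connectivity=4)
    print([(st[i,4],c[i].round(1).tolist(),onplane(f,c[i],8).round(1).tolist()) for i in range(1,K) if st[i,4]>60])
cv2.imwrite('pics/tiles.png',np.vstack(rows))
```

```bash
python3 m.py
```

```text
top big 236 bbox 201 220 170 189 plate [621.9 189.6  11. ] cen [621.7 189.8  11. ]
top small 91 bbox 242 254 174 185 plate [623.6  78.4  11. ] cen [623.7  79.1  11. ]
top sq 220 bbox 168 182 221 235 plate [476.1 289.7  11. ] cen [475.7 290.   11. ]
   rect [[496.3890087212538, 311.12160685586326], [497.0154650802737, 269.82867386575185], [455.83100230775693, 268.4144316172113], [455.18165034833424, 309.57277198376937]]
top bar 353 bbox 194 233 213 248 plate [470.4 176.4  11. ] cen [467.7 174.   11. ]
   rect [[521.1925404219339, 235.26539072851273], [522.8820041781285, 120.52660016488313], [420.10462001562286, 118.21796495662574], [418.3718789241176, 232.03599057498644]]
top tray rect z19 ((550.0181274414062, -178.33084106445312), (224.47691345214844, 180.51109313964844), 67.5854263305664)
[ 67.   70.   82.5 109.  112. ]
[(np.int32(464), [322.4, 188.3], [600.9, -143.0, 8.0]), (np.int32(571), [352.4, 200.9], [564.5, -232.2, 8.0]), (np.int32(265), [307.5, 211.0], [532.5, -98.8, 8.0]), (np.int32(633), [339.4, 224.4], [493.8, -193.2, 8.0])]
side big 228 bbox 246 268 265 282 plate [618.9 
[... 303 characters left out ...]
812280036, 310.7793511463341], [492.01070243533945, 316.43928213754407]]
side bar 384 bbox 294 329 260 276 plate [471.9 169.5  11. ] cen [473.2 170.7  11. ]
   rect [[524.1221723238848, 163.36989142052857], [428.9486111587186, 137.56843560753896], [423.1722395390606, 177.0745502954452], [516.7032461391791, 202.04897537162879]]
side tray rect z19 ((547.484619140625, -170.50558471679688), (235.110595703125, 183.0715789794922), 67.83386993408203)
[ 60.   71.   80.  119.6 143. ]
[(np.int32(290), [284.9, 168.0], [561.1, -235.7, 8.0]), (np.int32(339), [306.4, 176.7], [490.9, -195.6, 8.0]), (np.int32(265), [272.0, 187.1], [597.7, -146.6, 8.0]), (np.int32(151), [293.3, 197.2], [529.9, -103.0, 8.0])]
```

View pics/tiles.png

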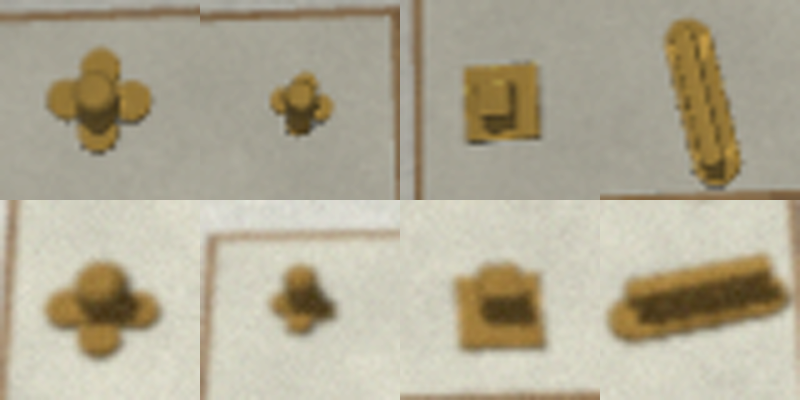

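Run:
```python
from h import *
T=arm.grab_frame("top");S=arm.grab_frame("side")
for k,a,b in [('big',(210,177.6),(257,267)),('small',(247.8,176.6),(258.8,235.4)),('sq',(173.4,227),(310.6,298)),('bar',(213.2,227.6),(311.4,262.8)),
 ('P square',(322.4,188.3),(272,187.1)),('P large',(352.4,200.9),(284.9,168)),('P small',(307.5,211),(293.3,197.2)),('P obl',(339.4,224.4),(306.4,176.7))]:
    z=38 if k[0]!='P' else 8
    print(k,*tri(T,a,S,b),onplane(T,a,z),onplane(S,b,z))
# bar yaw from top / side top strip ends (tile px)
for f,o,p,q in((T,(194,209),(86,33),(111,157)),(S,(292,249),(30,80),(168,62))):
    P,Q=[onplane(f,np.array(o)+np.array(r)/5-.4,38) for r in(p,q)];d=P-Q;print('bar',P,Q,np.hypot(*d[:2]),np.degrees(np.arctan2(d[1],d[0]))%180)
```

```text
big [620.  188.4  37.4] 5.221230556285619 [622.5 188.2  38. ] [617.3 189.4  38. ]
small [623.7  78.3  38.7] 6.31900236643342 [627.1  78.1  38. ] [620.6  78.4  38. ]
sq [474.7 288.8  43.4] 2.4023832717743665 [476.4 289.7  38. ] [473.5 285.3  38. ]
bar [474.3 174.6  41. ] 3.775498091012953 [476.4 174.7  38. ] [472.4 172.6  38. ]
P square [ 598.8 -142.2   12.7] 2.938477095636782 [ 601.  -142.8    8. ] [ 597.8 -146.6    8. ]
P large [ 562.3 -231.4   12.1] 3.1971750499767073 [ 564.6 -232.2    8. ] [ 561.1 -235.5    8. ]
P small [530.6 -98.3  13.2] 2.1480507292033777 [532.4 -98.8   8. ] [ 529.8 -103.2    8. ]
P obl [ 492.3 -192.7   10.8] 2.7362811634353097 [ 493.9 -193.2    8. ] [ 491.  -195.4    8. ]
bar [512.2 182.6  38. ] [440.8 166.3  38. ] 73.27161722235469 12.888336450019366
bar [509.2 179.4  38. ] [435.4 165.9  38. ] 75.00750104300685 10.359202175117073
```

Create go.py:
```python
# go.py x y z yangle_deg : prints shift in tool axes
import sys;from h import *
from scipy.spatial.transform import Rotation as R
np.set_printoptions(precision=3,suppress=True)
s=arm.sense();x,y,z,a=map(float,sys.argv[1:]);a=np.radians(a)
Y=np.array([np.cos(a),np.sin(a),0]);Z=np.array([0,0,-1.]);G=np.c_[np.cross(Y,Z),Y,Z]
E=np.array(s["ee_rot"]);d=E.T@(np.array([x,y,z])-s["ee_pos"])
r=R.from_matrix(E.T@G).as_rotvec()
print("t",s["t"],"pos",s["ee_pos"],"yang",np.degrees(np.arctan2(E[1,1],E[0,1])).round(1),"q",s["joint_pos"],"SHIFT",d.round(1),r.round(3),"dist",np.linalg.norm(d).round(),"open",round(s["opening"],1),"grip",s["gripper_force"])
```

```bash
python3 go.py 474.5 289 290 5
```

```text
t 0.3 pos [204.49  643.21  404.337] yang 72.4 q [-1.371  0.477  0.022  1.556 -0.011  1.109 -0.083] SHIFT [-364.6 -255.7  114.5] [-0.     0.     1.176] dist 460.0 open 87.8 grip 0.0
```

Careful with the scale: shifts go in cm and turns go in units of 0.2 rad. That gives: -365 mm is -36.5, -256 mm is -25.6, 1.176 rad is 5.88.

>>> {"name": "tcp_steps", "arguments": {"offsets": [{"x":-36.5,"y":-25.6,"z":11.4,"wz":5.88,"aperture":60},{"x":-36.5,"y":-25.6,"z":11.4,"wz":5.88,"aperture":60},{"x":-36.5,"y":-25.6,"z":11.4,"wz":5.88,"aperture":60},{"x":-36.5,"y":-25.6,"z":11.4,"wz":5.88,"aperture":60},{"x":-36.5,"y":-25.6,"z":11.4,"wz":5.88,"aperture":60},{"x":-36.5,"y":-25.6,"z":11.4,"wz":5.88,"aperture":60},{"x":-36.5,"y":-25.6,"z":11.4,"wz":5.88,"aperture":60},{"x":-36.5,"y":-25.6,"z":11.4,"wz":5.88,"aperture":60},{"x":-36.5,"y":-25.6,"z":11.4,"wz":5.88,"aperture":60},{"x":-36.5,"y":-25.6,"z":11.4,"wz":5.88,"aperture":60},{"x":-36.5,"y":-25.6,"z":11.4,"wz":5.88,"aperture":60},{"x":-36.5,"y":-25.6,"z":11.4,"wz":5.88,"aperture":60}], "clamp_n": 20}}

```text
t: 1.3
ee_pos: [478.8, 280.7, 289.6]
ee_rot: [[-0.076, 0.997, 0.001], [0.997, 0.076, -0.005], [-0.005, 0.001, -1.0]]
force: [0.9, -1.0, 0.1]
opening: 60.1
gripper_force: 0.0
```

```bash
python3 go.py 474.5 289 198 5
```

```text
t 1.3 pos [478.793 280.705 289.553] yang 4.3 q [-0.921  0.44   0.353  1.966 -0.205  0.773 -0.376] SHIFT [ 9.1 -3.7 91.5] [ 0.001  0.005 -0.011] dist 92.0 open 60.1 grip 0.0
```

>>> {"name": "tcp_steps", "arguments": {"offsets": [{"aperture":60},{"aperture":60},{"aperture":60},{"aperture":60}], "lines": "1,2"}}

```text
t: 1.63
ee_pos: [473.9, 290.5, 290.9]
```

```bash
python3 go.py 474.5 289 198 5
```

```text
t 1.6333 pos [473.919 290.458 290.919] yang 5.2 q [-0.932  0.437  0.343  1.963 -0.207  0.774 -0.38 ] SHIFT [-1.6  0.4 92.9] [ 0.    -0.001  0.003] dist 93.0 open 60.2 grip 0.0
```

>>> {"name": "tcp_steps", "arguments": {"offsets": [{"z":3,"aperture":60},{"z":6,"aperture":60},{"z":8.2,"aperture":60},{"z":9,"aperture":60},{"z":9.2,"aperture":60},{"z":9.2,"aperture":60},{"z":9.2,"aperture":60},{"z":9.2,"aperture":0},{"z":9.2,"aperture":0},{"z":9.2,"aperture":0},{"z":9.2,"aperture":0},{"z":9.2,"aperture":0}], "clamp_n": 20}}

```text
t: 2.63
ee_pos: [474.9, 288.8, 199.0]
ee_rot: [[-0.087, 0.996, 0.0], [0.996, 0.087, 0.0], [0.0, 0.0, -1.0]]
force: [-0.2, -0.4, -0.6]
opening: 30.3
gripper_force: 0.0
```

Run:
```python
from h import *
o=[]
for n,x,y in(("top",175,225),("side",311,300)):
    im=arm.grab_frame(n)["frame"][:,:,::-1];o.append(cv2.resize(im[y-40:y+40,x-40:x+40],(400,400)))
cv2.imwrite('pics/g1.png',np.hstack(o))
```

```text
(no output)
```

View pics/g1.png

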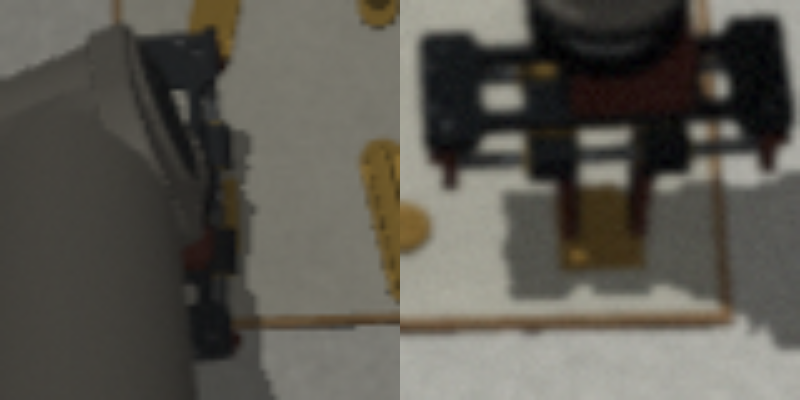

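The side half shows the fingers, at about (570,210) and (640,210) in the picture, on either side of the square grip, still closing. I'll finish closing, then lift.

Scaled: -92 mm is -9.2, -85 mm is -8.5.

>>> {"name": "tcp_steps", "arguments": {"offsets": [{"aperture":0},{"aperture":0},{"aperture":0},{"aperture":0},{"aperture":0},{"aperture":0},{"z":-2,"aperture":0},{"z":-5,"aperture":0},{"z":-8.5,"aperture":0},{"z":-9.2,"aperture":0},{"z":-9.2,"aperture":0},{"z":-9.2,"aperture":0}], "clamp_n": 20}}

```text
t: 3.73
ee_pos: [474.3, 288.7, 290.1]
ee_rot: [[-0.087, 0.996, -0.001], [0.996, 0.087, -0.0], [0.0, -0.001, -1.0]]
force: [-0.8, 0.1, -2.4]
opening: 20.0
gripper_force: 20.0
```

```bash
python3 go.py 599 -143.5 292 -22.4
```

```text
t 3.7333 pos [474.266 288.707 290.095] yang 5.0 q [-0.934  0.439  0.349  1.965 -0.21   0.773 -0.377] SHIFT [-441.4   86.5   -2. ] [-0.001  0.     0.478] dist 450.0 open 20.0 grip 19.999857544898987
```

Scaled: -2 mm is -0.2, -441 mm is -44.1, 0.478 rad is 2.39.

>>> {"name": "tcp_steps", "arguments": {"offsets": [{"x":-44.1,"y":8.6,"z":-0.2,"wz":2.39,"aperture":0},{"x":-44.1,"y":8.6,"z":-0.2,"wz":2.39,"aperture":0},{"x":-44.1,"y":8.6,"z":-0.2,"wz":2.39,"aperture":0},{"x":-44.1,"y":8.6,"z":-0.2,"wz":2.39,"aperture":0},{"x":-44.1,"y":8.6,"z":-0.2,"wz":2.39,"aperture":0},{"x":-44.1,"y":8.6,"z":-0.2,"wz":2.39,"aperture":0},{"x":-44.1,"y":8.6,"z":-0.2,"wz":2.39,"aperture":0},{"x":-44.1,"y":8.6,"z":-0.2,"wz":2.39,"aperture":0},{"x":-44.1,"y":8.6,"z":-0.2,"wz":2.39,"aperture":0},{"x":-44.1,"y":8.6,"z":-0.2,"wz":2.39,"aperture":0},{"x":-44.1,"y":8.6,"z":-0.2,"wz":2.39,"aperture":0},{"x":-44.1,"y":8.6,"z":-0.2,"wz":2.39,"aperture":0}], "lines": "1,2"}}

```text
t: 4.73
ee_pos: [598.0, -151.4, 291.0]
```

>>> {"name": "tcp_steps", "arguments": {"offsets": [{"aperture":0},{"aperture":0},{"aperture":0},{"aperture":0},{"aperture":0}]}}

```text
t: 5.15
ee_pos: [598.7, -141.5, 292.3]
ee_rot: [[0.379, 0.925, -0.001], [0.925, -0.379, 0.001], [0.0, -0.001, -1.0]]
force: [0.0, 0.4, -1.1]
opening: 19.7
gripper_force: 20.0
```

```bash
python3 go.py 599 -143.5 201 -22.4
```

```text
t 5.15 pos [ 598.734 -141.503  292.278] yang -22.3 q [-0.235  0.548  0.499  1.827 -0.338  0.852  0.04 ] SHIFT [-1.8  1.1 91.3] [-0.001 -0.     0.002] dist 91.0 open 19.7 grip 19.999856650829315
```

Scaled: 91 mm is 9.1, 90 mm is 9.

>>> {"name": "tcp_steps", "arguments": {"offsets": [{"z":3,"aperture":0},{"z":6,"aperture":0},{"z":8,"aperture":0},{"z":8.8,"aperture":0},{"z":9,"aperture":0},{"z":9,"aperture":0},{"z":9.1,"aperture":0},{"z":9.1,"aperture":0},{"z":9.1,"aperture":34},{"z":9.1,"aperture":34},{"z":9.1,"aperture":34},{"z":9.1,"aperture":34}]}}

```text
t: 6.15
ee_pos: [598.9, -143.2, 202.1]
ee_rot: [[0.381, 0.925, 0.001], [0.925, -0.381, -0.0], [0.0, 0.001, -1.0]]
force: [-0.2, 0.8, -0.3]
opening: 33.6
gripper_force: 0.0
```

```bash
python3 go.py 599 -143.5 292 -22.4
```

```text
t 6.15 pos [ 598.913 -143.205  202.079] yang -22.4 q [-0.177  0.672  0.426  1.864 -0.415  0.693  0.1  ] SHIFT [ -0.2   0.3 -89.9] [ 0.001 -0.    -0.   ] dist 90.0 open 33.6 grip 0.0
```

Released. I'll lift and head for the big flower.

Scaled: -89 mm is -8.9, -60 mm is -6.

>>> {"name": "tcp_steps", "arguments": {"offsets": [{"z":-2,"aperture":36},{"z":-6,"aperture":50},{"z":-8.9,"aperture":60},{"z":-8.9,"aperture":60},{"z":-8.9,"aperture":60}], "lines": "1,2"}}

```text
t: 6.57
ee_pos: [599.4, -143.4, 292.6]
```

```bash
python3 go.py 620.5 189 291 0
```

```text
t 6.5667 pos [ 599.374 -143.365  292.558] yang -22.4 q [-0.234  0.549  0.502  1.826 -0.342  0.849  0.043] SHIFT [ 315.3 -107.1    1.6] [ 0.004 -0.001 -0.391] dist 333.0 open 58.3 grip 0.0
```

Scaled: 315 mm is 31.5, -107 mm is -10.7, -0.39 rad is -1.95.

>>> {"name": "tcp_steps", "arguments": {"offsets": [{"x":31.5,"y":-10.7,"z":0.1,"wz":-1.95,"aperture":60},{"x":31.5,"y":-10.7,"z":0.1,"wz":-1.95,"aperture":60},{"x":31.5,"y":-10.7,"z":0.1,"wz":-1.95,"aperture":60},{"x":31.5,"y":-10.7,"z":0.1,"wz":-1.95,"aperture":60},{"x":31.5,"y":-10.7,"z":0.1,"wz":-1.95,"aperture":60},{"x":31.5,"y":-10.7,"z":0.1,"wz":-1.95,"aperture":60},{"x":31.5,"y":-10.7,"z":0.1,"wz":-1.95,"aperture":60},{"x":31.5,"y":-10.7,"z":0.1,"wz":-1.95,"aperture":60},{"x":31.5,"y":-10.7,"z":0.1,"wz":-1.95,"aperture":60},{"x":31.5,"y":-10.7,"z":0.1,"wz":-1.95,"aperture":60},{"x":31.5,"y":-10.7,"z":0.1,"wz":-1.95,"aperture":60},{"x":31.5,"y":-10.7,"z":0.1,"wz":-1.95,"aperture":60}], "lines": "1,2"}}

```text
t: 7.57
ee_pos: [619.8, 186.9, 288.8]
```

>>> {"name": "tcp_steps", "arguments": {"offsets": [{"aperture":60},{"aperture":60},{"aperture":60},{"aperture":60}], "lines": "1,2"}}

```text
t: 7.9
ee_pos: [620.0, 188.2, 289.7]
```

```bash
python3 go.py 620.5 189 198 0
```

Run:
```python
from h import *
im=arm.grab_frame("side")["frame"][:,:,::-1];cv2.imwrite('pics/s1.png',cv2.resize(im[130:310,200:380],(600,600)))
im=arm.grab_frame("top")["frame"][:,:,::-1];cv2.imwrite('pics/t1.png',cv2.resize(im[140:260,270:400],(600,554)))
```

```text
t 7.9 pos [620.001 188.207 289.744] yang -0.1 q [-0.662  0.579  0.379  1.741 -0.268  0.873 -0.167] SHIFT [ 0.8  0.5 91.7] [ 0.    -0.    -0.002] dist 92.0 open 60.0 grip 0.0
```

View pics/t1.png

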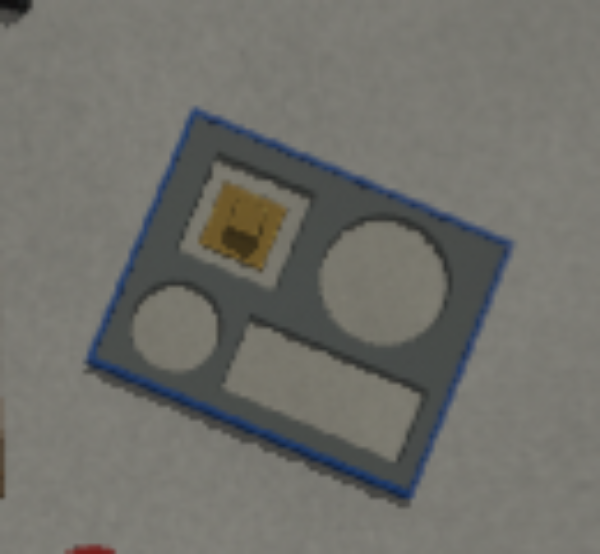

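The square knob at (243,227) in the crop lies flat and centred in its pocket. Next, the big flower.

>>> {"name": "tcp_steps", "arguments": {"offsets": [{"x":0.1,"z":3,"aperture":60},{"x":0.1,"z":6,"aperture":60},{"x":0.1,"z":8.2,"aperture":60},{"x":0.1,"z":9,"aperture":60},{"x":0.1,"z":9.2,"aperture":60},{"x":0.1,"z":9.2,"aperture":0},{"x":0.1,"z":9.2,"aperture":0},{"x":0.1,"z":9.2,"aperture":0},{"x":0.1,"z":9.2,"aperture":0},{"x":0.1,"z":9.2,"aperture":0},{"x":0.1,"z":9.2,"aperture":0},{"x":0.1,"z":9.2,"aperture":0}], "clamp_n": 20}}

```text
t: 9.0
ee_pos: [620.5, 190.0, 198.6]
ee_rot: [[0.001, 1.0, 0.002], [1.0, -0.001, 0.001], [0.001, 0.002, -1.0]]
force: [1.2, 0.9, 4.6]
opening: 25.6
gripper_force: 20.0
```

>>> {"name": "tcp_steps", "arguments": {"offsets": [{"aperture":0},{"aperture":0},{"aperture":0},{"z":-2,"aperture":0},{"z":-5,"aperture":0},{"z":-8.5,"aperture":0},{"z":-9.2,"aperture":0},{"z":-9.2,"aperture":0},{"z":-9.2,"aperture":0}], "clamp_n": 20}}

```text
t: 9.75
ee_pos: [619.3, 190.0, 288.9]
ee_rot: [[0.001, 1.0, -0.001], [1.0, -0.001, 0.0], [0.0, -0.001, -1.0]]
force: [-0.6, 0.3, -2.0]
opening: 25.6
gripper_force: 20.0
```

```bash
python3 go.py 563 -232 292 -22.4
```

```text
t 9.75 pos [619.34  189.951 288.944] yang -0.0 q [-0.665  0.58   0.38   1.741 -0.269  0.873 -0.167] SHIFT [-422.  -56.   -3.] [-0.001  0.     0.39 ] dist 426.0 open 25.6 grip 19.99792299913679
```

>>> {"name": "tcp_steps", "arguments": {"offsets": [{"x":-42.2,"y":-5.7,"z":-0.3,"wz":1.95,"aperture":0},{"x":-42.2,"y":-5.7,"z":-0.3,"wz":1.95,"aperture":0},{"x":-42.2,"y":-5.7,"z":-0.3,"wz":1.95,"aperture":0},{"x":-42.2,"y":-5.7,"z":-0.3,"wz":1.95,"aperture":0},{"x":-42.2,"y":-5.7,"z":-0.3,"wz":1.95,"aperture":0},{"x":-42.2,"y":-5.7,"z":-0.3,"wz":1.95,"aperture":0},{"x":-42.2,"y":-5.7,"z":-0.3,"wz":1.95,"aperture":0},{"x":-42.2,"y":-5.7,"z":-0.3,"wz":1.95,"aperture":0},{"x":-42.2,"y":-5.7,"z":-0.3,"wz":1.95,"aperture":0},{"x":-42.2,"y":-5.7,"z":-0.3,"wz":1.95,"aperture":0},{"x":-42.2,"y":-5.7,"z":-0.3,"wz":1.95,"aperture":0},{"x":-42.2,"y":-5.7,"z":-0.3,"wz":1.95,"aperture":0}], "lines": "1,2"}}

```text
t: 10.75
ee_pos: [560.0, -236.5, 290.8]
```

>>> {"name": "tcp_steps", "arguments": {"offsets": [{"aperture":0},{"aperture":0},{"aperture":0},{"aperture":0},{"aperture":0},{"aperture":0}]}}

```text
t: 11.25
ee_pos: [562.8, -231.2, 292.6]
ee_rot: [[0.38, 0.925, 0.0], [0.925, -0.38, 0.0], [0.0, -0.0, -1.0]]
force: [-0.3, -0.2, -1.5]
opening: 25.4
gripper_force: 20.0
```

```bash
python3 go.py 563 -232 201 -22.4
```

```text
t 11.25 pos [ 562.759 -231.164  292.636] yang -22.3 q [-0.087  0.539  0.507  1.844 -0.34   0.845  0.199] SHIFT [-0.7  0.5 91.6] [-0.    -0.     0.001] dist 92.0 open 25.4 grip 19.99785913757478
```

>>> {"name": "tcp_steps", "arguments": {"offsets": [{"z":3,"aperture":0},{"z":6,"aperture":0},{"z":8,"aperture":0},{"z":8.8,"aperture":0},{"z":9,"aperture":0},{"z":9,"aperture":0},{"z":9.1,"aperture":0},{"z":9.1,"aperture":0},{"z":9.1,"aperture":45},{"z":9.1,"aperture":45},{"z":9.1,"aperture":45},{"z":9.1,"aperture":45}]}}

```text
t: 12.25
ee_pos: [562.7, -232.1, 202.1]
ee_rot: [[0.381, 0.925, 0.001], [0.925, -0.381, -0.0], [0.0, 0.001, -1.0]]
force: [0.3, -0.9, -1.1]
opening: 44.7
gripper_force: 0.0
```

>>> {"name": "tcp_steps", "arguments": {"offsets": [{"z":-2,"aperture":45},{"z":-6,"aperture":50},{"z":-8.9,"aperture":60},{"z":-8.9,"aperture":60},{"z":-8.9,"aperture":60}], "lines": "1,2"}}

```text
t: 12.67
ee_pos: [563.0, -232.4, 292.6]
```

```bash
python3 go.py 623 78 291 0
```

```text
t 12.6667 pos [ 563.043 -232.397  292.577] yang -22.4 q [-0.087  0.54   0.51   1.844 -0.344  0.842  0.202] SHIFT [309.8 -62.9   1.6] [ 0.004 -0.    -0.391] dist 316.0 open 60.1 grip 0.0
```

>>> {"name": "tcp_steps", "arguments": {"offsets": [{"x":31,"y":-6.3,"z":0.1,"wz":-1.95,"aperture":60},{"x":31,"y":-6.3,"z":0.1,"wz":-1.95,"aperture":60},{"x":31,"y":-6.3,"z":0.1,"wz":-1.95,"aperture":60},{"x":31,"y":-6.3,"z":0.1,"wz":-1.95,"aperture":60},{"x":31,"y":-6.3,"z":0.1,"wz":-1.95,"aperture":60},{"x":31,"y":-6.3,"z":0.1,"wz":-1.95,"aperture":60},{"x":31,"y":-6.3,"z":0.1,"wz":-1.95,"aperture":60},{"x":31,"y":-6.3,"z":0.1,"wz":-1.95,"aperture":60},{"x":31,"y":-6.3,"z":0.1,"wz":-1.95,"aperture":60},{"x":31,"y":-6.3,"z":0.1,"wz":-1.95,"aperture":60},{"x":31,"y":-6.3,"z":0.1,"wz":-1.95,"aperture":60},{"x":31,"y":-6.3,"z":0.1,"wz":-1.95,"aperture":60}], "lines": "1,2"}}

```text
t: 13.67
ee_pos: [622.0, 76.5, 289.1]
```

>>> {"name": "tcp_steps", "arguments": {"offsets": [{"aperture":60},{"aperture":60},{"aperture":60},{"aperture":60}], "lines": "1,2"}}

```text
t: 14.0
ee_pos: [622.4, 78.0, 289.8]
```

```bash
python3 go.py 623 78 198 0
```

```text
t 14.0 pos [622.37   77.993 289.761] yang -0.1 q [-0.506  0.549  0.387  1.794 -0.265  0.85   0.003] SHIFT [-0.   0.6 91.8] [ 0.    -0.    -0.002] dist 92.0 open 60.3 grip 0.0
```

>>> {"name": "tcp_steps", "arguments": {"offsets": [{"z":3,"aperture":60},{"z":6,"aperture":60},{"z":8.2,"aperture":60},{"z":9,"aperture":60},{"z":9.2,"aperture":60},{"z":9.2,"aperture":0},{"z":9.2,"aperture":0},{"z":9.2,"aperture":0},{"z":9.2,"aperture":0},{"z":9.2,"aperture":0},{"z":9.2,"aperture":0},{"z":9.2,"aperture":0}], "clamp_n": 15}}

```text
t: 15.0
ee_pos: [622.7, 78.6, 198.2]
ee_rot: [[0.001, 1.0, 0.001], [1.0, -0.001, 0.0], [0.0, 0.001, -1.0]]
force: [-0.1, -0.4, 3.0]
opening: 19.7
gripper_force: 15.0
```

>>> {"name": "tcp_steps", "arguments": {"offsets": [{"aperture":0},{"aperture":0},{"aperture":0},{"aperture":0},{"aperture":0},{"z":-2,"aperture":0},{"z":-5,"aperture":0},{"z":-8.5,"aperture":0},{"z":-9.2,"aperture":0},{"z":-9.2,"aperture":0},{"z":-9.2,"aperture":0}], "clamp_n": 15}}

```text
t: 15.92
ee_pos: [622.0, 78.7, 289.1]
ee_rot: [[0.001, 1.0, -0.0], [1.0, -0.001, 0.0], [0.0, -0.0, -1.0]]
force: [-0.7, -0.3, -1.7]
opening: 19.8
gripper_force: 15.0
```

```bash
python3 go.py 531 -99.5 292 -22.4
```

```text
t 15.9167 pos [621.983  78.69  289.143] yang -0.0 q [-0.509  0.55   0.389  1.795 -0.267  0.849  0.005] SHIFT [-178.3  -90.8   -2.9] [-0.001 -0.     0.39 ] dist 200.0 open 19.8 grip 14.999952827347443
```

>>> {"name": "tcp_steps", "arguments": {"offsets": [{"x":-17.8,"y":-9.1,"z":-0.3,"wz":1.95,"aperture":0},{"x":-17.8,"y":-9.1,"z":-0.3,"wz":1.95,"aperture":0},{"x":-17.8,"y":-9.1,"z":-0.3,"wz":1.95,"aperture":0},{"x":-17.8,"y":-9.1,"z":-0.3,"wz":1.95,"aperture":0},{"x":-17.8,"y":-9.1,"z":-0.3,"wz":1.95,"aperture":0},{"x":-17.8,"y":-9.1,"z":-0.3,"wz":1.95,"aperture":0},{"x":-17.8,"y":-9.1,"z":-0.3,"wz":1.95,"aperture":0},{"x":-17.8,"y":-9.1,"z":-0.3,"wz":1.95,"aperture":0},{"x":-17.8,"y":-9.1,"z":-0.3,"wz":1.95,"aperture":0},{"x":-17.8,"y":-9.1,"z":-0.3,"wz":1.95,"aperture":0},{"x":-17.8,"y":-9.1,"z":-0.3,"wz":1.95,"aperture":0},{"x":-17.8,"y":-9.1,"z":-0.3,"wz":1.95,"aperture":0}]}}

```text
t: 16.92
ee_pos: [531.5, -98.5, 292.5]
ee_rot: [[0.38, 0.925, -0.0], [0.925, -0.38, 0.0], [0.0, -0.0, -1.0]]
force: [0.4, -0.4, -0.6]
opening: 19.6
gripper_force: 15.0
```

```bash
python3 go.py 531 -99.5 201 -22.4
```

```text
t 16.9167 pos [531.532 -98.509 292.459] yang -22.3 q [-0.342  0.438  0.52   2.006 -0.307  0.773 -0.03 ] SHIFT [-1.1 -0.1 91.5] [-0.    -0.     0.001] dist 91.0 open 19.6 grip 14.999925177544355
```

>>> {"name": "tcp_steps", "arguments": {"offsets": [{"z":3,"aperture":0},{"z":6,"aperture":0},{"z":8,"aperture":0},{"z":8.8,"aperture":0},{"z":9,"aperture":0},{"z":9,"aperture":0},{"z":9.1,"aperture":0},{"z":9.1,"aperture":0},{"z":9.1,"aperture":30},{"z":9.1,"aperture":30},{"z":9.1,"aperture":30},{"z":9.1,"aperture":30}]}}

```text
t: 17.92
ee_pos: [531.3, -99.4, 202.0]
ee_rot: [[0.381, 0.925, 0.001], [0.925, -0.381, 0.0], [0.0, 0.001, -1.0]]
force: [-0.5, -0.5, 0.2]
opening: 30.0
gripper_force: 0.0
```

>>> {"name": "tcp_steps", "arguments": {"offsets": [{"z":-2,"aperture":30},{"z":-6,"aperture":50},{"z":-8.9,"aperture":60},{"z":-8.9,"aperture":60},{"z":-8.9,"aperture":60}], "lines": "1,2"}}

```text
t: 18.33
ee_pos: [531.7, -99.4, 292.2]
```

```bash
python3 go.py 474 174 291 -78
```

Run:
```python
from h import *
f=arm.grab_frame("top");im=f["frame"][:,:,::-1]
for z,x,y in((38,474,174),): pass
cv2.imwrite('pics/t2.png',cv2.resize(im[140:260,150:390],(800,400)))
```

```text
t 18.3333 pos [531.742 -99.382 292.163] yang -22.4 q [-0.345  0.44   0.526  2.007 -0.313  0.77  -0.024] SHIFT [ 230.8 -157.5    1. ] [ 0.002 -0.003  0.971] dist 279.0 open 53.4 grip 0.0
```

View pics/t2.png

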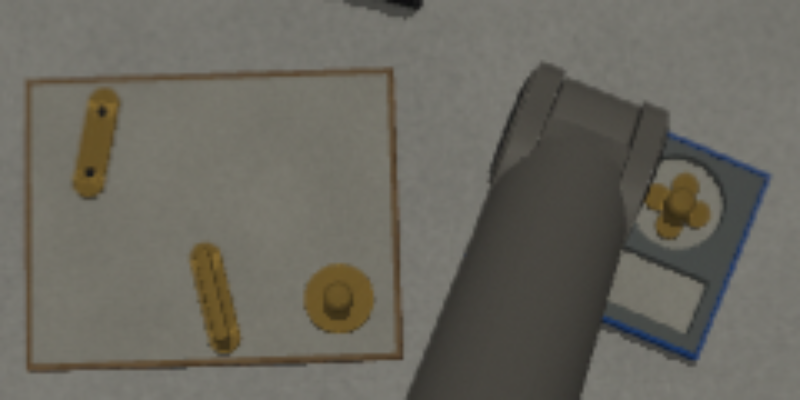

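>>> {"name": "tcp_steps", "arguments": {"offsets": [{"x":23.1,"y":-15.7,"z":0.1,"wz":4.85,"aperture":60},{"x":23.1,"y":-15.7,"z":0.1,"wz":4.85,"aperture":60},{"x":23.1,"y":-15.7,"z":0.1,"wz":4.85,"aperture":60},{"x":23.1,"y":-15.7,"z":0.1,"wz":4.85,"aperture":60},{"x":23.1,"y":-15.7,"z":0.1,"wz":4.85,"aperture":60},{"x":23.1,"y":-15.7,"z":0.1,"wz":4.85,"aperture":60},{"x":23.1,"y":-15.7,"z":0.1,"wz":4.85,"aperture":60},{"x":23.1,"y":-15.7,"z":0.1,"wz":4.85,"aperture":60},{"x":23.1,"y":-15.7,"z":0.1,"wz":4.85,"aperture":60},{"x":23.1,"y":-15.7,"z":0.1,"wz":4.85,"aperture":60},{"x":23.1,"y":-15.7,"z":0.1,"wz":4.85,"aperture":60},{"x":23.1,"y":-15.7,"z":0.1,"wz":4.85,"aperture":60}], "lines": "1,2"}}

```text
t: 19.38
ee_pos: [474.3, 172.4, 289.4]
```

>>> {"name": "tcp_steps", "arguments": {"offsets": [{"aperture":60},{"aperture":60},{"aperture":60},{"aperture":60}], "lines": "1,2"}}

```text
t: 19.72
ee_pos: [474.2, 173.6, 289.7]
```

```bash
python3 go.py 474 174 198 -78
```

```text
t 19.7167 pos [474.207 173.642 289.725] yang -78.0 q [-1.085  0.449  0.774  2.099 -0.455  0.764 -1.386] SHIFT [-0.1 -0.4 91.7] [-0. -0. -0.] dist 92.0 open 59.9 grip 0.0
```

Scaled: 92 mm is 9.2, 90 mm is 9.

>>> {"name": "tcp_steps", "arguments": {"offsets": [{"z":3,"aperture":60},{"z":6,"aperture":60},{"z":8.2,"aperture":60},{"z":9,"aperture":60},{"z":9.2,"aperture":60},{"z":9.2,"aperture":0},{"z":9.2,"aperture":0},{"z":9.2,"aperture":0},{"z":9.2,"aperture":0},{"z":9.2,"aperture":0},{"z":9.2,"aperture":0},{"z":9.2,"aperture":0}], "clamp_n": 25}}

```text
t: 20.72
ee_pos: [474.1, 174.2, 197.9]
ee_rot: [[0.978, 0.208, 0.0], [0.208, -0.978, 0.0], [0.0, -0.0, -1.0]]
force: [-0.1, -0.2, 0.1]
opening: 16.6
gripper_force: 0.0
```

>>> {"name": "tcp_steps", "arguments": {"offsets": [{"aperture":0},{"aperture":0},{"aperture":0},{"aperture":0},{"aperture":0},{"aperture":0},{"aperture":0}], "clamp_n": 25}}

```text
t: 21.3
ee_pos: [474.1, 174.1, 197.7]
ee_rot: [[0.978, 0.208, 0.0], [0.208, -0.978, 0.0], [0.0, -0.0, -1.0]]
force: [-1.5, 0.2, 4.9]
opening: 12.3
gripper_force: 25.0
```

Run:
```python
from h import *
o=[]
for n,x,y in(("top",214,225),("side",312,270)):
    im=arm.grab_frame(n)["frame"][:,:,::-1];o.append(cv2.resize(im[y-40:y+40,x-40:x+40],(400,400)))
cv2.imwrite('pics/g4.png',np.hstack(o))
```

```text
(no output)
```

View pics/g4.png

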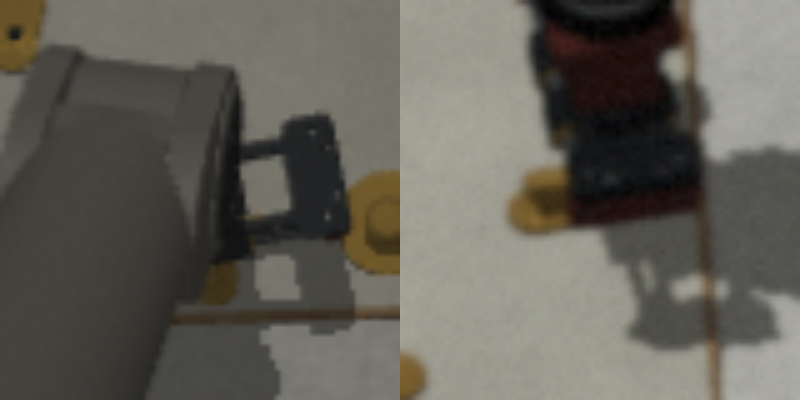

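The bar is gripped at a 12.3 mm opening, with its plate end visible at (540,205) in the side half. I'll lift and carry it.

>>> {"name": "tcp_steps", "arguments": {"offsets": [{"z":-2,"aperture":0},{"z":-5,"aperture":0},{"z":-8.5,"aperture":0},{"z":-9.2,"aperture":0},{"z":-9.2,"aperture":0},{"z":-9.2,"aperture":0}]}}

```text
t: 21.9
ee_pos: [473.7, 174.2, 289.1]
ee_rot: [[0.978, 0.209, -0.0], [0.209, -0.978, 0.0], [-0.0, -0.0, -1.0]]
force: [-0.4, -0.1, -1.9]
opening: 11.6
gripper_force: 25.0
```

```bash
python3 go.py 492.5 -193.5 292 -22.4
```

```text
t 21.9 pos [473.659 174.176 289.104] yang -78.0 q [-1.09   0.452  0.779  2.1   -0.46   0.764 -1.381] SHIFT [-58.3 363.5  -3. ] [-0.    0.   -0.97] dist 368.0 open 11.6 grip 24.995284974575043
```

Scaled: 363 mm is 36.3, -58 mm is -5.8, -0.97 rad is -4.85.

>>> {"name": "tcp_steps", "arguments": {"offsets": [{"x":-5.8,"y":36.3,"z":-0.3,"wz":-4.85,"aperture":0},{"x":-5.8,"y":36.3,"z":-0.3,"wz":-4.85,"aperture":0},{"x":-5.8,"y":36.3,"z":-0.3,"wz":-4.85,"aperture":0},{"x":-5.8,"y":36.3,"z":-0.3,"wz":-4.85,"aperture":0},{"x":-5.8,"y":36.3,"z":-0.3,"wz":-4.85,"aperture":0},{"x":-5.8,"y":36.3,"z":-0.3,"wz":-4.85,"aperture":0},{"x":-5.8,"y":36.3,"z":-0.3,"wz":-4.85,"aperture":0},{"x":-5.8,"y":36.3,"z":-0.3,"wz":-4.85,"aperture":0},{"x":-5.8,"y":36.3,"z":-0.3,"wz":-4.85,"aperture":0},{"x":-5.8,"y":36.3,"z":-0.3,"wz":-4.85,"aperture":0},{"x":-5.8,"y":36.3,"z":-0.3,"wz":-4.85,"aperture":0},{"x":-5.8,"y":36.3,"z":-0.3,"wz":-4.85,"aperture":0}], "lines": "1,2"}}

```text
t: 22.9
ee_pos: [492.3, -192.8, 290.9]
```

>>> {"name": "tcp_steps", "arguments": {"offsets": [{"aperture":0},{"aperture":0},{"aperture":0},{"aperture":0},{"aperture":0},{"aperture":0}]}}

```text
t: 23.4
ee_pos: [493.1, -192.6, 292.7]
ee_rot: [[0.38, 0.925, 0.0], [0.925, -0.38, 0.0], [0.0, 0.0, -1.0]]
force: [-0.1, -0.5, -1.0]
opening: 11.8
gripper_force: 25.0
```

```bash
python3 go.py 492.5 -193.5 200.5 -22.4
```

```text
t 23.4 pos [ 493.075 -192.609  292.719] yang -22.4 q [-0.179  0.425  0.546  2.033 -0.315  0.765  0.167] SHIFT [-1.1 -0.2 92.2] [ 0.    -0.     0.001] dist 92.0 open 11.8 grip 24.99527156352997
```

Careful with the scale: shifts go in cm and turns go in units of 0.2 rad. That gives: 91 mm is 9.1, 90 mm is 9.

>>> {"name": "tcp_steps", "arguments": {"offsets": [{"z":3,"aperture":0},{"z":6,"aperture":0},{"z":8,"aperture":0},{"z":8.8,"aperture":0},{"z":9,"aperture":0},{"z":9,"aperture":0},{"z":9.1,"aperture":0},{"z":9.1,"aperture":0},{"z":9.1,"aperture":26},{"z":9.1,"aperture":26},{"z":9.1,"aperture":26},{"z":9.1,"aperture":26}]}}

```text
t: 24.4
ee_pos: [493.1, -193.1, 202.0]
ee_rot: [[0.381, 0.925, 0.001], [0.925, -0.381, -0.0], [0.0, 0.001, -1.0]]
force: [-0.0, -0.1, 0.3]
opening: 25.9
gripper_force: 0.0
```

>>> {"name": "tcp_steps", "arguments": {"offsets": [{"z":-2,"aperture":26},{"z":-6,"aperture":50},{"z":-8.9,"aperture":60},{"z":-12,"aperture":60},{"z":-14,"aperture":60},{"z":-14,"aperture":60}], "lines": "1,2"}}

```text
t: 24.9
ee_pos: [494.1, -194.0, 345.8]
```

```bash
python3 go.py 470 150 350 -22.4
```

```text
t 24.9 pos [ 494.073 -193.971  345.828] yang -22.4 q [-0.228  0.348  0.6    1.992 -0.257  0.868  0.119] SHIFT [ 308.8 -153.5   -4.7] [ 0.007 -0.002 -0.001] dist 345.0 open 55.7 grip 0.0
```

>>> {"name": "tcp_steps", "arguments": {"offsets": [{"x":30.9,"y":-15.3,"z":-0.4,"aperture":60},{"x":30.9,"y":-15.3,"z":-0.4,"aperture":60},{"x":30.9,"y":-15.3,"z":-0.4,"aperture":60},{"x":30.9,"y":-15.3,"z":-0.4,"aperture":60},{"x":30.9,"y":-15.3,"z":-0.4,"aperture":60},{"x":30.9,"y":-15.3,"z":-0.4,"aperture":60},{"x":30.9,"y":-15.3,"z":-0.4,"aperture":60},{"x":30.9,"y":-15.3,"z":-0.4,"aperture":60},{"x":30.9,"y":-15.3,"z":-0.4,"aperture":60},{"x":30.9,"y":-15.3,"z":-0.4,"aperture":60},{"x":30.9,"y":-15.3,"z":-0.4,"aperture":60},{"x":30.9,"y":-15.3,"z":-0.4,"aperture":60}], "lines": "1,2"}}

```text
t: 25.9
ee_pos: [469.3, 149.2, 345.2]
```

Run:
```python
from h import *
a=arm.grab_frame("top")["frame"][150:260,280:390,::-1];b=arm.grab_frame("side")["frame"][130:230,235:345,::-1]
cv2.imwrite('pics/f.png',np.hstack([cv2.resize(a,(400,400)),cv2.resize(b,(400,400))]))
```

```text
(no output)
```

View pics/f.png

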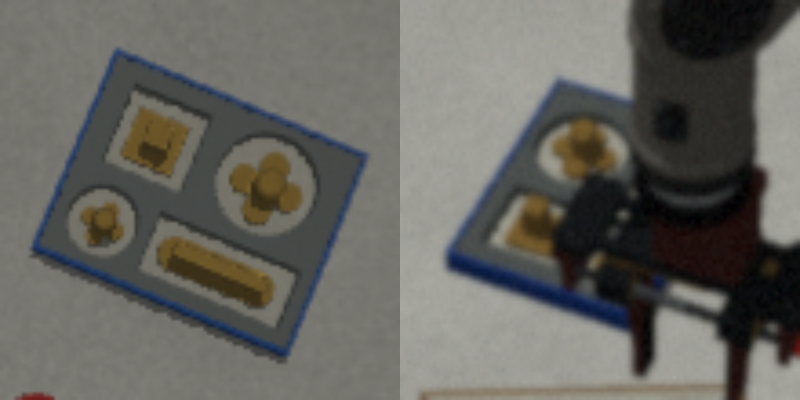

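The top half shows all four fittings flat and centred in their pockets: square (155,138), big flower (267,187), small flower (101,223) and bar (215,270). I'll settle the arm and hand in.

>>> {"name": "tcp_steps", "arguments": {"offsets": [{"aperture":60},{"aperture":60},{"aperture":60},{"aperture":60},{"aperture":60},{"aperture":60}], "lines": "1,2"}}

```text
t: 26.5
ee_pos: [469.3, 150.9, 345.7]
```

```bash
python3 -c "from plant import arm;print(arm.job_done())"
```

```text
the job is handed in; nothing more can be done
None
```

All four fittings are in their own pockets, lying flat in the last camera view with the look-alikes and bystanders not touched, and the job was handed in at about 26.5 s; no verdict was returned.

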